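# Book the ball bearing jar at the code reader

## Task

Book in the handled glass jar of ball bearings at the code reader: slide the jar along the bench into the reader's bay until it is fully home against the end stop, turn it so that its code label squarely faces the reader's window, then press the trigger button on top of the reader right down and let go. The glass handle has been glued back on, so move and turn the jar with gentle pushes, without gripping, lifting or tipping it, and leave the mallet, the magnet ring and the brass nut where they lie.

Things in the scene. Friction and masses are not known exactly. Their poses are not given: they have to be found in the camera images.
- jar: Loose squat glass jar part full of steel balls, 0.55 to 1 kg, upright on the cork. Outside 92 mm (4 to 57 mm up), foot 72 mm, steel lid 83 mm (65 to 80 mm up); too wide to grip across. Origin on its axis at bench level; z up, x out through the middle of the code label, -x through the handle. Friction on cork about 0.6. Pushed sideways at the handle it mostly turns, drifting by some cm.
- jar_label (a point): Middle of the printed square code on the jar's paper label: on the glass, 46 mm from the jar's axis along jar x, 33 mm up. The label is 40 mm high and about 44 mm wide round the jar.
- jar_handle (a point): Middle of the jar's D-shaped handle, diametrically across from the label, 67 mm from the jar's axis along jar -x, 45 mm up. A round glass bar 12 mm thick in the jar's upright x-z plane; it reaches out to 82 mm from the axis, from 25 to 64 mm up, so it passes over the bay's 18 mm high bars.
- reader: Code reader fixed to the bench: grey housing 70 (x) by 90 (y) by 100 mm high; origin under its middle, z up. Its window looks along reader -x. Before it lies a U-shaped bay of aluminium bar 10 mm thick, 18 mm high: end stop's inner face x = -79 mm; cheeks' inner faces y = +-49 mm, from there to x = -132 mm, then 42 mm long lead-ins flaring out by 0.6 rad. The jar enters along reader +x.
- reader_seat (a point): Point on the bench, at x = -125 mm in the reader's frame: the jar's axis stands here when the jar is fully home against the end stop and centred between the cheeks (3 mm play each side). Axes as the reader's.
- reader_window (a point): Middle of the reader's dark window, on the housing's front, 50 mm up, at x = -39 mm in the reader's frame.
- trigger (a joint): Travel of the trigger button: 0 released, 0.006 m fully pressed; a spring brings it back. About 4 N presses it right down.
- trigger_top (a point): Middle of the round aluminium trigger button's top face, 32 mm across, on top of the reader's housing, 122 mm above the bench when released.
- mallet: Rubber mallet lying on the bench beside the reader; head 90 mm long and 55 mm across, wooden handle, 308 mm overall. Origin: under the middle of the head; handle along -x. Leave it.
- magnet_ring: Loose aluminium ring magnet holder, 68 mm outside, 44 mm hole, 18 mm high, lying flat. Origin: centre of its underside. Leave it.
- brass_nut: Loose hexagonal brass nut, 36 mm across flats, 19 mm high, lying flat. Origin: centre of its underside. Leave it.
- press: Green cast iron hand press bolted to the bench, base about 210 by 150 mm, 0.40 m high with its lever. Origin: middle of its base at bench level. Not used.
Things that resemble listed ones, but are neither listed nor needed, are in the scene too. What is shaped like the jar but orange is not meant.

How it is judged:
On the way, in this order (a step that is already met when the one before it is completed fails the run):
1. the jar stands home in the bay with its label squarely facing the window (horizontal distance between jar and reader_seat below 0.008 m and angle between the x axis of jar and the x axis of reader, either way round below 0.2 rad and x of jar_label in the frame of reader above -0.1 m and angle between jar's own z axis and vertical below 0.05 rad), for 0.3 s.
2. the trigger is pressed right down while the jar is so presented (value of joint trigger above 0.0048 m and horizontal distance between jar and reader_seat below 0.008 m and angle between the x axis of jar and the x axis of reader, either way round below 0.2 rad and x of jar_label in the frame of reader above -0.1 m), for 0.05 s.
At the end, for the whole second after the job is handed in: The jar stands upright and still in the bay, its axis within 8 mm of the seat point, its label facing the reader's window within 0.2 rad (about 11 degrees), and the trigger, pressed once the jar was so placed, is released again (all of step 1 and linear speed of jar below 0.01 m/s and value of joint trigger below 0.002 m); the robot touches nothing.
It fails at once if the jar is lifted or tipped (height (world z) of jar above 0.015 m or angle between jar's own z axis and vertical above 0.2 rad).
It fails at once if the jar is gripped or pushed hard (more than 40 N between fingers and jar) (contact force between the fingers and jar above 40 N).
It fails at once if the mallet, magnet ring or brass nut is moved by more than 20 mm (distance of any of mallet, magnet_ring, brass_nut from where it was at the start of the episode above 0.02 m).
It also fails if it takes over 72 s, if anything falls off the work surface, if the arm or the gripper's body presses on something with over 40 N, if the wrist force passes 120 N, or if a joint passes its speed limit or range.

## Robot

A 6-joint arm with a two-finger parallel gripper is mounted at the origin on the work surface. World frame = base frame: x ahead of the robot, y to its left, z up, the work surface at z = 0. Lengths are in m, angles in rad, forces in N, time in s.
With the tool pointing down it reaches from about 0.325 to 1 m from the base axis. Payload 5.1 kg.
Tool frame: the origin (TCP) lies at the very end of the fingers, on their centre line; the grasp point (between the pads) lies robot.hold_point_z behind it (robot.hold_point_z is the distance from the TCP to the grasp point, in m); z points along the fingers, y is the line along which they close (so a half turn about z gives the same grasp; the last joint's range is limited). The gripper opens to 85 mm and grips with 20 to 120 N. Pads are 22 mm wide; open, the fingers measure 114 mm over their backs; the gripper's body (76 mm by 85 mm) begins 54 mm behind the grasp point. The pads swing forward as they close: fully open they stand 13 mm farther back than shut.
Start: joints at [1.173, 0.124, 1.65, -0, 1.367, -0.083], TCP at [0.201, 0.618, 0.231] pointing down, gripper open.
Joint ranges: [-2.61, 2.61], [-1.02, 2.33], [0.03, 2.71], [-1.35, 4.49], [0.32, 2.68], [-2.91, 2.91]. Speed limits (rad/s): [2.57, 2.57, 3.14, 3.14, 3.14, 3.14].

## Interface

Orientations are given as a 3x3 rotation matrix whose columns are the frame's x, y, z axes.
In Python, from cell import robot, solver, read_state, imaging gives the robot as it stands. Calls block until the motion is done:
- robot.move_to(position, orientation): joint-space move of the TCP to a pose.
- robot.move_straight(position, rate=0.15, frame=None, force_limit=None): straight line of the TCP; frame=None keeps the orientation; rate is the mean speed in m/s. With force_limit (N) it stops when the force on the tool has changed by that much, and returns True; else False.
- robot.move_j(angles): joint-space move.
- robot.gripper_open() and robot.clamp(strength=None): open the fingers fully, or close them until they stop; strength is the grip in N (None keeps the last).
- robot.sleep(seconds).
- solver.ik(position, orientation): joint angles nearest the present ones, or None.
- read_state(): the state.
- imaging.camera(name): name is "scene" or "top"; returns a dict with "img" (400x640x3 uint8, blue, green, red), "depth" (400x640 float32, m along the optical axis (not along the pixel's ray), 0 where there is no reading), "fx", "fy", "cx", "cy" (pixels), "rvec" (rotation vector, rad) and "tvec" (3), from world to camera coordinates, as OpenCV has them. Camera axes: x right, y down, z forward; pixel columns grow to the right and rows downward; lengths in m; the calibration is good to about 2 mm. A picture is of the moment at which its call begins.
A pose or a line that the arm cannot do raises robot.IKError and nothing moves.
- robot.finish_job(): hands the job in; it is judged then, once.
The state is a dict: "time": time; "joint_positions": joint angles; "dq": joint speeds; "joint_torque": joint torques, N m; "eef_pos": TCP position; "eef_rot": TCP orientation; "wrist_force": force on the tool from outside, world axes, zero at the start; "moment": the same for the moment, N m; "grip_width": finger opening in m; "finger_force": force on a finger pad.
Only numpy, scipy, OpenCV 4.12 (cv2) and the standard library are available. Lean on these libraries where they do the work, as an engineer would, in place of code of your own. Each camera call takes 0.05 s, during which the arm holds its last target. There are 200 camera calls.

## Working session

There is one attempt and no reset: what is moved stays moved. The work goes in short steps, each a Python script; the robot and the scene stay as the last script left them, time stands still between calls to the robot, and variables do not carry over. Pictures are saved under pics/ and viewed, at most 10 in all, crops included, and the job is handed in when it is done.

```bash
ls; mkdir -p pics
cat > h.py <<'E'
import numpy as np, cv2
from cell import robot, solver, read_state, imaging
def grab(n):
    c=imaging.camera(n); R=cv2.Rodrigues(np.array(c["rvec"],float))[0]; c["R"]=R; c["t"]=np.array(c["tvec"],float).ravel(); return c
def ray(c,u,v,z):
    d=c["R"].T@np.array([(u-c["cx"])/c["fx"],(v-c["cy"])/c["fy"],1.]); o=-c["R"].T@c["t"]
    return o+d*(z-o[2])/d[2]
def cloud(c):
    v,u=np.mgrid[:400,:640]; d=c["depth"]
    P=np.stack([(u-c["cx"])/c["fx"]*d,(v-c["cy"])/c["fy"]*d,d],-1)
    return (P-c["t"])@c["R"]
def proj(c,p):
    q=c["R"]@np.array(p,float)+c["t"]; return c["fx"]*q[0]/q[2]+c["cx"],c["fy"]*q[1]/q[2]+c["cy"]
E
python3 - <<'E'
from h import *
import pickle
for n in("top","scene"):
    c=grab(n); cv2.imwrite(f"pics/{n}0.png",c["img"]); pickle.dump(c,open(n+"0.pkl","wb"))
    print(n,c["fx"],c["cx"],c["cy"],-c["R"].T@c["t"],c["R"].round(2).tolist())
print(robot.hold_point_z, read_state()["time"])
E
```

```text
pics
top 449.888916859398 314.0144840730902 194.9899493331565 [ 0.46790476 -0.06616382  1.51987349] [[0.0, -1.0, 0.0], [-1.0, -0.0, -0.06], [0.06, -0.0, -1.0]]
scene 370.9516911868676 312.1578170485948 200.3207408162903 [ 1.48790779 -0.18278375  0.85829876] [[0.11, 0.99, 0.01], [0.64, -0.06, -0.77], [-0.76, 0.09, -0.64]]
0.0187 0.1
```

View pics/top0.png

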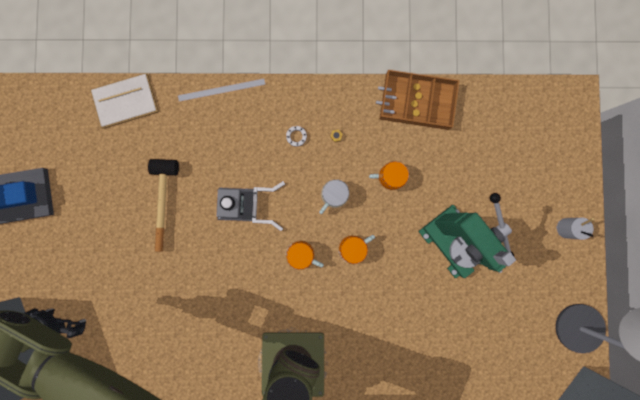

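View pics/scene0.png

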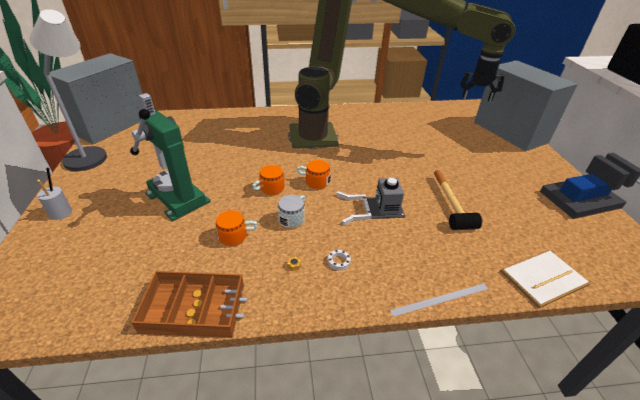

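Candidates: the grey-lidded glass jar at top (335,193) / scene (291,211), and orange ones at top (395,175), (354,250), (300,256). The grey glass one fits, because orange is excluded. The handle seems to point towards (323,209), away from the bay side. I'll confirm this in an enlarged crop and measure.

Run:
```python
from h import *
import pickle
t=pickle.load(open("top0.pkl","rb"));s=pickle.load(open("scene0.pkl","rb"))
a=cv2.resize(t["img"][145:285,205:405],None,fx=4,fy=4,interpolation=cv2.INTER_CUBIC)[:,:800]
b=cv2.resize(s["img"][165:240,230:430],None,fx=4,fy=4,interpolation=cv2.INTER_CUBIC)
cv2.imwrite("pics/crop1.png",np.vstack([a[:300+0],b])[:600]) if 0 else cv2.imwrite("pics/crop1.png",np.vstack([cv2.resize(a,(428,300)),cv2.resize(b,(428,160))]))
cv2.imwrite("pics/croptop.png",a)
P=cloud(t)
# by height bands near jar and reader
def blob(m,name):
    n,l,st,ce=cv2.connectedComponentsWithStats(m.astype(np.uint8))
    for i in range(1,n):
        if st[i,4]>15:
            q=P[l==i]; r=cv2.minAreaRect(q[:,:2].astype(np.float32)*1000)
            print(name,ce[i].round(1),st[i,4],"z",np.median(q[:,2]).round(4),"rect",np.round(r[0],1),np.round(r[1],1),round(r[2],1))
roi=np.zeros((400,640),bool); roi[120:285,205:425]=1
ok=roi&(t["depth"]>0)
blob(ok&(P[...,2]>.07),"z>70")
blob(ok&(P[...,2]>.03)&(P[...,2]<.07),"30-70")
blob(ok&(P[...,2]>.010)&(P[...,2]<.03),"10-30")
```

```text
z>70 [395.6 173.6] 527 z 0.08 rect [ 622.5 -331.1] [82.1 81.6] 44.3
z>70 [335.6 192. ] 523 z 0.0796 rect [ 561.8 -138.6] [82.  81.3] 33.9
z>70 [229.  202.3] 672 z 0.1008 rect [527.7 200.4] [74.8 89.6] 88.2
z>70 [354.3 249.3] 545 z 0.0801 rect [ 380. -198.] [82.  81.2] 55.5
z>70 [300. 255.] 539 z 0.0799 rect [360.9 -25.2] [81.3 81.2] 45.3
30-70 [415.6 120.9] 45 z 0.0419 rect [ 803.7 -400.9] [69.8  5.6] 83.3
30-70 [383.4 177.5] 164 z 0.0586 rect [ 607.6 -310.2] [91.2 86.2] 34.2
30-70 [329.7 201.2] 119 z 0.0602 rect [ 547.6 -137.4] [ 89.2 106.8] 84.7
30-70 [242.  204.3] 54 z 0.0558 rect [524.9 167.1] [ 9.  87.6] 85.6
30-70 [354.3 242.9] 136 z 0.0593 rect [ 400.  -201.2] [ 66.7 124.1] 44.4
30-70 [307.6 253.7] 135 z 0.059 rect [361.3 -45.1] [127.2  70.7] 60.2
10-30 [411.4 122.1] 36 z 0.0202 rect [ 803.5 -398.5] [81.7  3. ] 81.1
10-30 [296.5 134.9] 187 z 0.0182 rect [757.   -9.4] [65.4 64.3] 0.6
10-30 [336.4 134.5] 100 z 0.0183 rect [ 761.  -143.9] [38.1 35.2] 40.8
10-30 [383.2 184. ] 17 z 0.0209 rect [ 594. -301.] [44.5  7.5] 40.5
10-30 [264.1 204.3] 301 z 0.0179 rect [524.5  86. ] [103.5 161.2] 87.8
10-30 [422.3 231.4] 37 z 0.0165 rect [ 434.3 -429.5] [36.  16.1] 13.7
```

View pics/croptop.png

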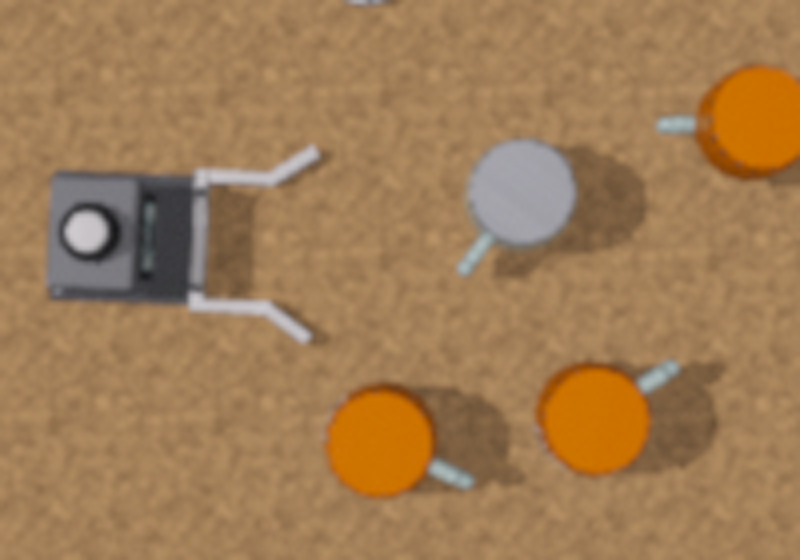

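View pics/crop1.png

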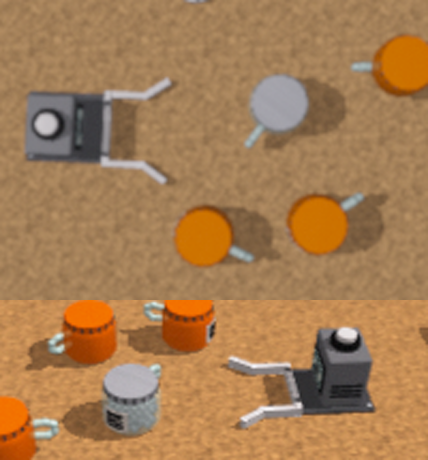

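The crop confirms the jar: the grey-lidded one at crop (522,192), with its handle at (465,268). Its code label shows on the opposite side in the scene view. The reader is at crop (125,235), with its bay opening to the right. I'll measure precisely and start turning the handle counter-clockwise.

```bash
cat >> h.py <<'E'
from scipy.optimize import least_squares
def jarpose(prior,c=None,tag=None):
    c=c or grab("top"); P=cloud(c)
    if tag: cv2.imwrite(f"pics/{tag}.png",cv2.resize(c["img"][120:300,200:440],None,fx=3,fy=3))
    d=np.hypot(P[...,0]-prior[0],P[...,1]-prior[1]); z=P[...,2]
    L=P[(d<.07)&(z>.075)&(z<.084)][:,:2]
    if len(L)<100: print("lid hidden",len(L)); return None
    ctr=np.array(cv2.minEnclosingCircle((L*1000).astype(np.float32))[0])/1000 if len(L)<480 else L.mean(0)
    v=P[...,:2]-ctr; r=np.hypot(v[...,0],v[...,1])
    H=v[(r>.056)&(r<.088)&(z>.035)&(z<.068)]
    a=np.arctan2(*H.mean(0)[::-1]) if len(H) else np.nan
    print("jar",ctr.round(4),"lid n",len(L),"handle n",len(H),"deg",np.degrees(a).round(1)); return ctr,a
def fr(p):  # tool down, tool y at yaw p
    y=np.array([np.cos(p),np.sin(p),0]); z=np.array([0,0,-1.]); return np.column_stack([np.cross(y,z),y,z])
def at(ctr,deg,r,z): a=np.radians(deg); return np.array([ctr[0]+r*np.cos(a),ctr[1]+r*np.sin(a),z])
E
python3 - <<'E'
from h import *
import pickle
t=pickle.load(open("top0.pkl","rb")); P=cloud(t)
jarpose((.562,-.139),t)
x,y,z=P[...,0],P[...,1],P[...,2]
n=(abs(x-.528)<.07)&(abs(y-.2)<.1)
b=P[n&(z>.115)]; print("button",len(b),b.mean(0).round(4),b[:,2].max())
h=P[n&(z>.095)&(z<.106)]; r=cv2.minAreaRect((h[:,:2]*1000).astype(np.float32)); print("housing top",r)
m=n|((abs(x-.524)<.1)&(y>.02)&(y<.14)); k=P[m&(z>.014)&(z<.021)]
# cheeks: straight portions
for lo,hi in((.44,.485),(.56,.60)):
    q=k[(k[:,0]>lo)&(k[:,0]<hi)&(k[:,1]>.078)&(k[:,1]<.118)]
    f=cv2.fitLine(q[:,:2].astype(np.float32),cv2.DIST_L2,0,.01,.01).ravel(); print("cheek",len(q),q.mean(0).round(4),np.degrees(np.arctan2(f[1],f[0])))
s=read_state(); print(s["eef_rot"])
for d in (110,140,180,220,260):
  p=at((.562,-.139),d,.07,.03)
  for o in (0,180): 
    q=solver.ik(p,fr(np.radians(d+o))); print(d,o,None if q is None else np.round(q,2))
E
```

```text
jar [ 0.5623 -0.1384] lid n 456 handle n 27 deg 143.1
button 90 [0.5271 0.2021 0.121 ] 0.12723849377409394
housing top ((528.2392578125, 202.95664978027344), (70.09690856933594, 88.87865447998047), 89.51600646972656)
cheek 27 [0.4693 0.099  0.017 ] 84.32544
cheek 27 [0.5786 0.0971 0.0175] 83.37644
[[-9.50837794e-01  3.09688485e-01 -7.29899785e-04]
 [ 3.09689316e-01  9.50836087e-01 -1.80633145e-03]
 [ 1.34615005e-04 -1.94357038e-03 -9.99998102e-01]]
110 0 [-0.23  0.11  2.04 -0.    1.   -2.15]
110 180 [-0.23  0.11  2.04 -0.    1.    0.99]
140 0 [-0.29  0.05  2.1  -0.    0.99 -2.73]
140 180 [-0.29  0.05  2.1  -0.    0.99  0.41]
180 0 [-0.38  0.04  2.11 -0.    0.99  2.76]
180 180 [-0.38  0.04  2.11 -0.    0.99 -0.38]
220 0 [-0.45  0.1   2.04 -0.    1.    2.  ]
220 180 [-0.45  0.1   2.04 -0.    1.   -1.14]
260 0 [-0.45  0.2   1.93 -0.    1.01  1.29]
260 180 [-0.45  0.2   1.93 -0.    1.01 -1.85]
```

```bash
cat >> h.py <<'E'
def sweep(ctr,a0,a1,step=12,r=.07,z=.03,rate=.06,drift=.013,fl=18):
    """push handle with closed fingers round the axis; ctr drifts along the push once in contact"""
    c=np.array(ctr,float); sg=np.sign(a1-a0); a=a0
    while abs(a1-a)>1e-6:
        st=sg*min(step,abs(a1-a)); a+=st
        p=at(c,a,r,z)
        if robot.move_straight(p,rate=rate,frame=fr(np.radians(a+180)),force_limit=fl): print("force stop at",a,read_state()["wrist_force"]); return False
    return True
E
python3 - <<'E'
from h import *
c=np.array([.5623,-.1384])
robot.clamp(20)
robot.move_to(at(c,110,.07,.16),fr(np.radians(290)))
robot.move_straight(at(c,110,.07,.03),rate=.1,force_limit=10)
f0=read_state()["wrist_force"]
sweep(c,110,160)
s=read_state(); print(s["time"],np.round(s["wrist_force"],1),np.round(f0,1),s["eef_pos"])
jarpose(c,tag="s1")
E
```

```text
force stop at 122 [-1.75093111  1.83953647  4.62843596]
4.975 [-1.8  1.8  4.6] [ 0.6 -0.4  4.6] [ 0.53291118 -0.07630611  0.03520486]
jar [ 0.5635 -0.1406] lid n 210 handle n 0 deg nan
```

View pics/s1.png

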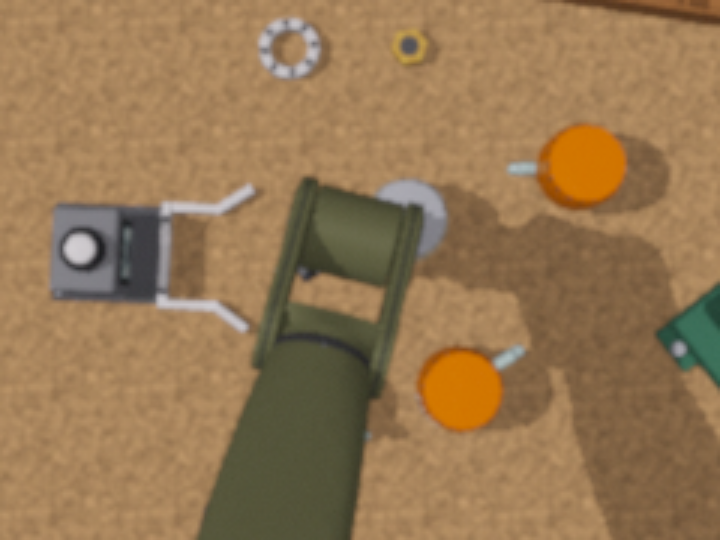

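The lid is at (410,215), partly hidden by the wrist. The descent stopped early at z=0.035, probably because the finger linkage touched the lid. I'll lift, turn the tool so its narrow side is radial, and use a larger radius.

```bash
sed -i 's/np.radians(a+180)/np.radians(a+90)/; s/r=.07,z=.03,/r=.075,z=.035,/' h.py
python3 - <<'E'
from h import *
c=np.array([.563,-.140])
p=np.array(read_state()["eef_pos"]); robot.move_straight(p+[0,0,.1],rate=.15)
print(np.round(read_state()["wrist_force"],1))
robot.move_to(at(c,108,.077,.14),fr(np.radians(198)))
print("desc",robot.move_straight(at(c,108,.077,.035),rate=.08,force_limit=10))
s=read_state();print(s["eef_pos"],np.round(s["wrist_force"],1))
print(sweep(c,108,165))
s=read_state(); print(s["time"],np.round(s["wrist_force"],1),s["eef_pos"])
# back off the handle and look
a=np.arctan2(*(np.array(s["eef_pos"])[:2]-c)[::-1])
robot.move_straight(at(c,np.degrees(a)-20,.08,.035),rate=.1); q=np.array(read_state()["eef_pos"]); robot.move_straight(q+[0,0,.12],rate=.2)
robot.move_j([.4]+list(np.array(read_state()["joint_positions"])[1:]))
jarpose(c); print(read_state()["time"])
E
```

```text
[ 0.4  0.  -0. ]
desc False
[ 0.53975121 -0.066902    0.03568482] [ 0.2  0.3 -0.3]
True
10.8667 [ 0.  -0.1  0.3] [ 0.49070928 -0.12046326  0.03498683]
jar [ 0.5592 -0.1434] lid n 449 handle n 29 deg 179.1
13.3833
```

Run:
```python
from h import *
c=np.array([.5592,-.1434])
robot.move_to(at(c,148,.077,.14),fr(np.radians(238)))
print("desc",robot.move_straight(at(c,148,.077,.035),rate=.1,force_limit=10))
a=148; ok=sweep(c,148,166); a=166
while ok and a<250:
    c=c+.010*np.radians(12)*np.array([np.cos(np.radians(a+96)),np.sin(np.radians(a+96))])
    n=min(a+12,250); ok=sweep(c,a,n); a=n
s=read_state(); print(ok,c,s["time"],np.round(s["wrist_force"],1),s["eef_pos"])
robot.move_straight(at(c,a-20,.08,.035),rate=.1); q=np.array(read_state()["eef_pos"]); robot.move_straight(q+[0,0,.12],rate=.2)
robot.move_j([.4]+list(np.array(read_state()["joint_positions"])[1:]))
jarpose(c); print(read_state()["time"])
```

```text
desc False
True [ 0.56549425 -0.15523777] 19.7583 [-0.5 -0.2 -0.2] [ 0.53957912 -0.22547725  0.03493589]
jar [ 0.5638 -0.1554] lid n 437 handle n 29 deg -91.6
22.7417
```

The jar now stands at (0.564,-0.155) with its handle at 268.4° (target about 268.5°). Next I'll slide it with the open fingers straddling the handle.

```bash
cat >> h.py <<'E'
YAW=np.radians(88.5); ORI=np.array([.5275,.2025]); RX=np.array([np.cos(YAW),np.sin(YAW)]); RY=np.array([-RX[1],RX[0]])
def R2W(x,y,z): return np.append(ORI+x*RX+y*RY,z)
SEAT=R2W(-.125,0,0)[:2]
E
python3 - <<'E'
from h import *
c=np.array([.5638,-.1554]); F=fr(YAW-np.pi/2)
robot.gripper_open()
s=c-.066*RX
robot.move_to(np.append(s,.15),F)
print("desc",robot.move_straight(np.append(s,.025),rate=.1,force_limit=10))
print("touch",robot.move_straight(np.append(c-.034*RX,.025),rate=.06,force_limit=14))
m=R2W(-.125-.10-.029,0,.025)      # jar about 0.10 m before the seat, on the bay's line
print("diag",robot.move_straight(m,rate=.06,force_limit=14))
st=read_state(); print(st["time"],st["eef_pos"],np.round(st["wrist_force"],1))
jarpose(R2W(-.225,0,0)[:2],tag="s2")
E
```

```text
desc False
touch False
diag False
29.95 [ 0.52077608 -0.05119822  0.02515565] [ 2.1 -4.9  2.3]
lid hidden 24
```

View pics/s2.png

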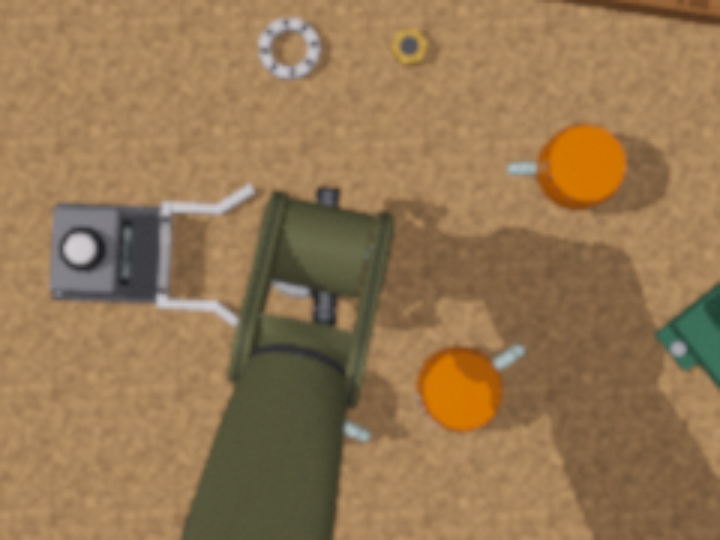

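The jar is in front of the fingers with only a sliver of lid visible at (290,290); the push force is about 5 N. I'll continue into the bay.

Run:
```python
from h import *
print("in",robot.move_straight(R2W(-.125-.045,0,.025),rate=.06,force_limit=14))
print("home",robot.move_straight(R2W(-.125-.012,0,.025),rate=.03,force_limit=10))
st=read_state(); print(st["time"],st["eef_pos"],"reader x",(np.array(st["eef_pos"])[:2]-ORI)@RX,np.round(st["wrist_force"],1))
robot.move_straight(R2W(-.125-.07,0,.025),rate=.1); robot.move_straight(R2W(-.125-.07,0,.17),rate=.2)
robot.move_j([-.45]+list(np.array(read_state()["joint_positions"])[1:]))
r=jarpose(SEAT,tag="s3")
v=r[0]-SEAT; print("offset in reader",v@RX,v@RY,"yaw err deg",np.degrees(r[1])-(88.5-180),read_state()["time"])
```

```text
in False
home True
32.3083 [0.52301392 0.05300225 0.0249499 ] reader x -0.1495639490668813 [ 1.  -4.7  1.2]
jar [0.5242 0.0775] lid n 456 handle n 43 deg -15.1
offset in reader -6.20852356891587e-05 5.317877942501832e-05 yaw err deg 76.3510438965507 34.6167
```

View pics/s3.png

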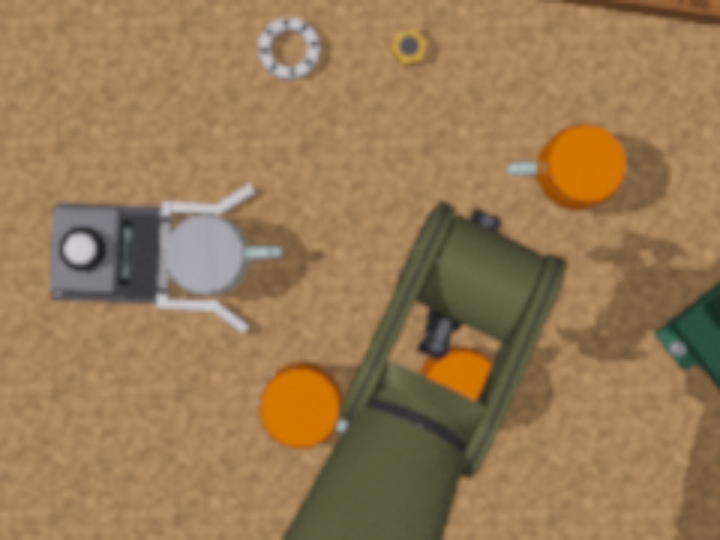

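The jar is home, with its lid at (205,255) and its handle pointing straight out of the bay to (280,253). The -15° reading is contaminated by bay bars, so I'll recheck it with a filter and then press the trigger.

Run:
```python
from h import *
def chk():
    c=grab("top");P=cloud(c);v=P[...,:2]-SEAT;X=v@RX;Y=v@RY;z=P[...,2]
    L=P[(np.hypot(X,Y)<.055)&(z>.075)&(z<.084)][:,:2].mean(0)-SEAT
    H=v[(X<-.056)&(X>-.09)&(abs(Y)<.04)&(z>.035)&(z<.068)].mean(0)-L
    print("offset",L@RX,L@RY,"handle yaw err deg",np.degrees(np.arctan2(-H@RY,-H@RX)),"t",read_state()["time"])
chk()
robot.clamp(20)
F=fr(YAW-np.pi/2)
p=np.array([.5274,.2024])
robot.move_to(np.append(p,.19),F)
robot.move_straight(np.append(p,.13),rate=.1)
w0=np.array(read_state()["wrist_force"])
print("press",robot.move_straight(np.append(p,.1135),rate=.02,force_limit=12))
s=read_state(); print(s["eef_pos"],np.array(s["wrist_force"])-w0)
robot.sleep(.3); s=read_state(); print(s["eef_pos"],np.array(s["wrist_force"])-w0)
robot.move_straight(np.append(p,.2),rate=.12)
robot.move_j([1.1]+list(np.array(read_state()["joint_positions"])[1:]))
chk()
```

```text
offset -4.804103097467265e-05 -0.00024209782032443632 handle yaw err deg 3.364043535459691 t 34.6667
press True
[0.52763471 0.20249239 0.11607851] [-2.16139923 -0.55022234  2.81010423]
[0.5276406  0.20250395 0.11602067] [-2.135356   -0.34664288  5.3488716 ]
offset -0.0004911640592869688 -0.00018900727989274853 handle yaw err deg 3.4231045606631145 t 41.2083
```

The button was pressed to z=0.116, its full 6 mm travel, hit its stop and was held with 5.3 N. The jar is unchanged: offset 0.5 mm, yaw error about 3°. Handing in.

```bash
python3 -c "
from h import *
print(robot.finish_job())"
```

```text
the job is handed in; nothing more can be done
None
```

The job is handed in: the jar is home in the bay (about 0.5 mm from the seat point, label about 3° off square by camera), and the trigger was pressed its full 6 mm and let go; the hand-in returned no verdict.

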